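Reset the tripped battery charger

ROBOT

A 6-joint arm with a two-finger parallel gripper is mounted at the origin on the work surface. World frame = base frame: x ahead of the robot, y to its left, z up, the work surface at z = 0. Lengths are in m, angles in rad, forces in N, time in s.
With the tool pointing down it reaches from about 0.3 to 0.875 m from the base axis. Payload 6.4 kg.
Tool frame: the origin (TCP) lies on the centre line of the jaws, within the pads' length; the fingertips stand 14 mm ahead of it and the grasp point (between the pads) lies 5 mm behind it; z points along the fingers, y is the direction in which the jaws open and shut (so a half turn about z gives the same grasp; the last joint's range is limited). The gripper opens to 85 mm and grips with 20 to 120 N. Pads are 22 mm wide; open, the fingers measure 114 mm over their backs; the gripper's body (76 mm by 85 mm) begins 54 mm behind the grasp point. The pads swing forward as they close: fully open they stand 13 mm farther back than shut.
Start: joints at [1.065, 0.181, 1.607, -0, 1.354, -0.206], TCP at [0.17, 0.549, 0.245] pointing down, gripper open.
Joint ranges: [-2.99, 2.99], [-0.89, 2.07], [0.3, 2.58], [-1.14, 4.28], [0, 2.63], [-3.12, 3.12]. Speed limits (rad/s): [2.57, 2.57, 3.01, 3.14, 3.14, 3.14].

INTERFACE

Orientations are given as a unit quaternion [w, x, y, z].
In Python, from bench import * gives the robot as it stands.
- The arm moves only by the tool servo_tool, never from a script. Its argument "plan" is a list that holds one entry, the list of rows, each a list of 5 numbers: the shift along the world's x, y, z in m, then the turn about the world's z in rad, then the gripper command: -1 is shut, 1 is fully open, values between are in proportion. In form: [[[tx, ty, tz, roll, claw], ...]]. A call has 1 to 8 rows; each row shifts and turns the commanded pose from where the row before left it; what a row does not reach is not made up. A row lasts 1/10 s, in which the tool goes at most 50 mm and 8.59 degrees, less where a joint would pass 70% of its speed; a pose out of reach is approached as far as the arm can. A call with a gripper value outside its range is refused whole. The fingers move at their own pace and stop on an object; the grip force is fixed at half the most. Time passes only in rows, so rows that do not move let the fingers close. It gives the time, the measured TCP pose, the force and the opening at its end, in the units of the state.
- get_obs(): the state, without advancing time (a new reading comes with each control period).
- camera(name): name is "scene" or "top" or "wrist"; returns a dict with "img" (384x512x3 uint8, blue, green, red), "camera_matrix" (3x3 intrinsics, pixels), "k1" (the pictures are not rectified: a ray, as slopes to the right and down, at radius r is drawn at 1 + k1 r^2 times it, then the intrinsics apply), "rvec" (rotation vector, rad) and "tvec" (3), from world to camera coordinates, as OpenCV has them. Camera axes: x right, y down, z forward; pixel columns grow to the right and rows downward; lengths in m; the calibration is good to about 2 mm. A picture is of the moment at which its call begins. There is no depth.
- hand_in(): hands the job in, once; it reports no verdict.
Trained networks look in a picture, given as the dict that the camera call returned (one of the last four; its "shot" number tells which), for a name from the list of things; names that differ only in an ending like _2 or _b are one class to them, and where a whole thing is asked for, a point or a joint stands for the part that bears it (a point fixed in the world has none). Each returns a list of dicts, best first, with "conf" (0 to 1); they miss things now and then, are a little off and sometimes report something else, mostly with a low value. They report only what shows in the picture. A call takes as long as a camera call.
- trace(picture, thing): "mask" (384x512 bool, what is visible of it) and "rect" ([left, top, right, bottom] as shares, 0 to 1, of the picture: columns of its width, rows of its height, round what is visible of it).
- pinpoint(picture, thing): "centre" ([row, column] as shares, 0 to 1, of the picture: columns of its width, rows of its height: a listed point, or the origin of a listed thing).
The state is a dict: "time_s": time; "q": joint angles; "dq": joint speeds; "joint_efforts": joint torques, N m; "eef_pos": TCP position; "eef_rot": TCP orientation; "wrist_force": force on the tool from outside, world axes, zero at the start; "torque": the same for the moment, N m; "opening": opening from 0.0 (shut) to 1.0 (fully open).
Only numpy, scipy, OpenCV 4.12 (cv2) and the standard library are available. Lean on these libraries where they do the work, as an engineer would, in place of code of your own. Each camera call takes 0.05 s, during which the arm holds its last target.

TASK

The battery charger with the round shutter has tripped: with a fingertip, push its shutter all the way back by the tab, reach down into the round well and press the sunken reset key fully down for about a second. Let the key come up and push the shutter fully shut again. Do it all by pushing with the fingertips: pick nothing up, do not shift the chargers about, and leave the charger with the square shutter and the loose things lying around as they are.

Things in the scene. Friction and masses are not known exactly. Their poses are not given: they have to be found in the camera images.
- round_charger: The tripped battery charger, a grey metal box 220 mm (x) x 110 mm (y) x 90 mm high on small feet, about 4.5 kg, standing loose on the bench. Origin: centre of its underside; +x points from its black front panel (which faces the robot, more or less) to its vented rear, +z up. Its flat top is 90 mm above the origin. It is the one with the ROUND (disc-shaped) shutter over a ROUND well in its top.
- round_well (a point): Centre of the mouth of the round well, level with the case's top, 55 mm from the case's centre towards the front. The well is 50 mm in diameter, straight-walled and 30 mm deep; the shutter lies over the mouth when shut. Axes as the charger.
- round_key_top (a point): Centre of the top face of the sunken black reset key, a cylinder 22 mm in diameter standing in the middle of the round well; its top is 18 mm below the mouth when up and 23 mm below it when fully down.
- round_key (a joint): Reset key in the round well: 0 = up, 0.005 m = fully down. A spring pushes it back up: it starts to move at about 2 N and takes about 5 N to go fully down.
- round_tab (a point): Middle of the top edge of the upright push tab at the centre of the round shutter. The tab is 8 mm thick (charger x), 36 mm wide (charger y) and stands 14 mm above the shutter plate; the plate is a steel disc 60 mm in diameter and 4 mm thick lying on the case's top, so the tab's top is 18 mm above the case's top. The tab moves with the shutter.
- round_shutter (a joint): Round shutter: 0 = shut (tab over the well's centre), 0.058 m = fully open. It slides straight along the charger's +x (to the rear) to open, against about 2 N of friction, stops at both ends and stays where it is left. It starts shut or up to 10 mm open.
- square_charger: The other, healthy battery charger, a grey metal box 220 mm (x) x 110 mm (y) x 90 mm high on small feet, about 4.5 kg, standing loose on the bench. Origin: centre of its underside; +x points from its black front panel (which faces the robot, more or less) to its vented rear, +z up. Its flat top is 90 mm above the origin. It has a SQUARE shutter over a SQUARE well. Leave it alone.
- square_key (a joint): Key in the square charger's well: 0 = up, 0.005 m = fully down; leave alone.
- square_shutter (a joint): Square shutter (60 mm plate with the same tab at its centre, 55 mm from the case's centre towards the front when shut): 0 = shut, 0.058 m = open; leave alone.
- wheel_nut_a: Loose dark steel hexagon wheel nut, 34 mm across, 22 mm high, lying flat on the rear of the round charger's top, about 85 mm behind the case's centre. Origin: centre of its underside.
- wheel_nut_b: The same nut, on the rear of the square charger's top.
- deep_socket: Loose steel socket, an upright cylinder 30 mm in diameter and 60 mm high, standing on the bench between the chargers. Origin: centre of its underside.
- wrench: Loose steel wrench about 180 mm long lying on the bench to the left. Origin: its underside.
- screwdriver: Loose screwdriver about 200 mm long lying on the bench to the right. Origin: its underside.
- bearing_race: Loose steel ring 70 mm in outer diameter, 52 mm inside, 20 mm high, lying flat behind the chargers. Origin: centre of its underside.
- mug: Blue mug 80 mm in diameter, 92 mm high, at the left of the bench. Origin: centre of its underside.

How it is judged:
By the outcome, as a careful person would: the job done as asked, in the order asked, and still so for the second after the job is handed in, with the robot touching nothing.
It also fails if it takes over 54 s, if anything falls off the work surface, if the arm or the gripper's body presses on something with over 40 N, if the wrist force passes 120 N, or if a joint passes its speed limit or range.

## Working session

There is one attempt and no reset: what is moved stays moved. The work goes in short steps, Python scripts to look and compute and a tool call to move; the robot and the scene stay as the last step left them, time stands still between calls to the robot, and variables do not carry over. Pictures are saved under pics/ and viewed, and the job is handed in when it is done.

Besides the shell and the picture viewer there is one more tool, called as name([rows], argument=value, ...), one row to a line, values as JSON. servo_tool: Moves the arm, as the interface text tells. Its arguments: {"type":"object","properties":{"plan":{"type":"array"}},"required":["plan"]}

```bash
ls; mkdir -p pics
cat > h.py <<'E'
from bench import *
import numpy as np, cv2
def ray(p, rc_px):
    K=np.array(p["camera_matrix"]);k1=p["k1"]
    r,c=rc_px
    d=np.array([k1,0,0,0,0],float)
    u=cv2.undistortPoints(np.array([[[c,r]]],float),K,d)[0,0]
    R,_=cv2.Rodrigues(np.array(p["rvec"],float)); t=np.array(p["tvec"],float).ravel()
    return -R.T@t, R.T@np.array([u[0],u[1],1.])
def atz(p,rc,z):
    o,d=ray(p,rc); return o+d*(z-o[2])/d[2]
def proj(p,X):
    K=np.array(p["camera_matrix"]);d=np.array([p["k1"],0,0,0,0],float)
    return cv2.projectPoints(np.array(X,float).reshape(-1,1,3),np.array(p["rvec"],float),np.array(p["tvec"],float),K,d)[0][:,0]
def share(c): return c[0]*384,c[1]*512
def tri(obs):
    A=np.zeros((3,3));b=np.zeros(3)
    for p,rc in obs:
        o,d=ray(p,rc);d=d/np.linalg.norm(d);M=np.eye(3)-np.outer(d,d);A+=M;b+=M@o
    return np.linalg.solve(A,b)
E
python3 - <<'E'
from h import *
s=get_obs();print(s)
P={}
for n in("scene","top"):
    p=camera(n);P[n]=p;cv2.imwrite(f"pics/{n}0.png",p["img"])
    for t in("round_charger","round_well","round_tab","round_key_top","square_charger","wheel_nut_a","deep_socket"):
        for r in pinpoint(p,t)[:3]:
            rc=share(r["centre"]); z={"round_charger":0,"round_well":.09,"round_tab":.108,"round_key_top":.072,"square_charger":0,"wheel_nut_a":.09,"deep_socket":0}[t]
            print(n,t,round(r["conf"],2),np.round(rc),np.round(atz(p,rc,z),4))
E
```

```text
pics
{'time_s': 0.0, 'q': array([ 1.06474523e+00,  1.81536645e-01,  1.60803119e+00, -4.58108507e-06,
        1.35379138e+00, -2.06336679e-01]), 'dq': array([2.31980750e-05, 7.44569236e-04, 2.49173885e-04, 1.10848123e-03,
       4.10318818e-04, 1.86363581e-03]), 'joint_efforts': array([ 3.15434263e-03, -4.44868898e+01, -3.51344633e+01,  7.00686451e-05,
        9.12512565e-03,  3.40246316e-06]), 'eef_pos': array([0.16950591, 0.54888539, 0.2443754 ]), 'eef_rot': array([-3.05912966e-04,  1.49296395e-01,  9.88792095e-01, -8.28619236e-04]), 'wrist_force': array([-0.65962369, -0.40152431,  0.71139368]), 'torque': array([ 0.01738216, -0.03493839, -0.03092582]), 'opening': 1.001874094185455}
scene round_charger 0.62 [167. 294.] [0.4009 0.115  0.    ]
scene round_charger 0.57 [196. 286.] [0.5208 0.1036 0.    ]
scene round_well 0.58 [170. 292.] [0.4765 0.1124 0.09  ]
scene round_tab 0.77 [168. 294.] [0.4809 0.1182 0.108 ]
scene square_charger 0.55 [197. 214.] [ 0.5662 -0.1261  0.    ]
scene wheel_nut_a 0.54 [205. 205.] [ 0.647  -0.1257  0.09  ]
scene wheel_nut_a 0.41 [209. 291.] [0.6142 0.1288 0.09  ]
scene deep_socket 0.71 [175. 253.] [ 0.4593 -0.0187  0.    ]
top round_charger 0.68 [210. 225.] [0.5282 0.1148 0.    ]
top round_well 0.92 [228. 223.] [0.461  0.1156 0.09  ]
top round_well 0.73 [172. 298.] [ 0.6399 -0.1242  0.09  ]
top round_tab 0.76 [226. 218.] [0.4681 0.1268 0.108 ]
top round_tab 0.62 [252. 375.] [ 0.3833 -0.3522  0.108 ]
top square_charger 0.7 [198. 298.] [ 0.5698 -0.1327  0.    ]
top wheel_nut_a 0.59 [171. 297.] [ 0.6442 -0.1208  0.09  ]
top wheel_nut_a 0.47 [181. 220.] [0.6134 0.1237 0.09  ]
top deep_socket 0.48 [228. 263.] [ 0.4676 -0.0114  0.    ]
top deep_socket 0.21 [229. 220.] [0.467  0.1305 0.    ]
```

Run:
```python
import cv2
a=cv2.imread("pics/top0.png");cv2.imwrite("pics/top0z.png",cv2.resize(a[130:280,150:350],(800,600),interpolation=cv2.INTER_CUBIC))
a=cv2.imread("pics/scene0.png");cv2.imwrite("pics/scene0z.png",cv2.resize(a[120:270,150:350],(800,600),interpolation=cv2.INTER_CUBIC))
```

```text
(no output)
```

View pics/top0z.png

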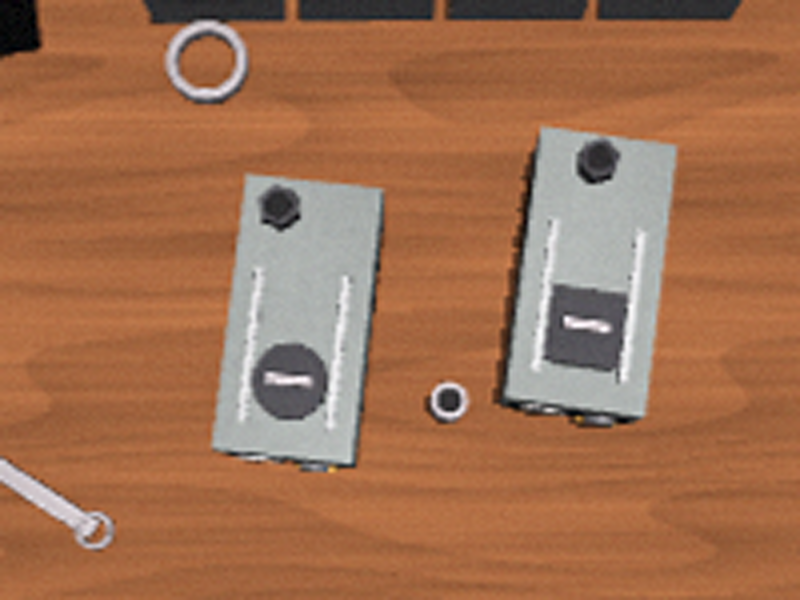

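View pics/scene0z.png

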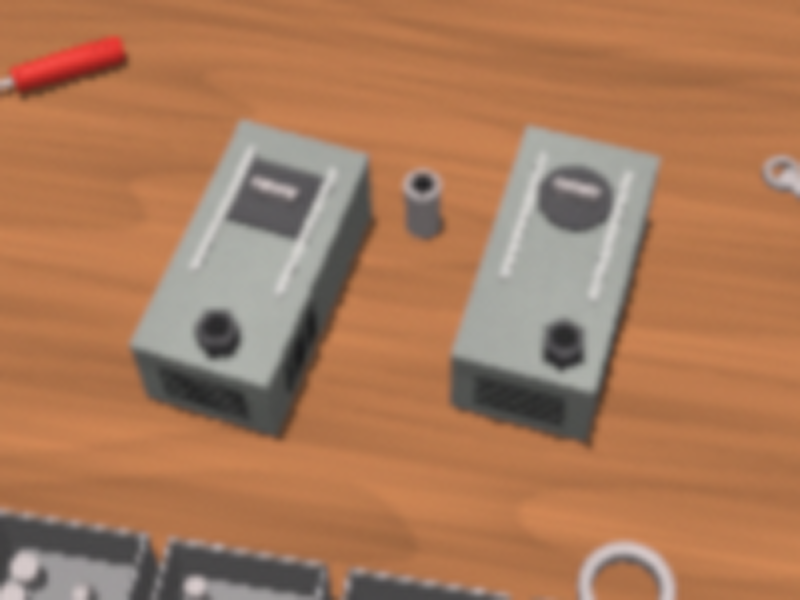

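View pics/scene0.png

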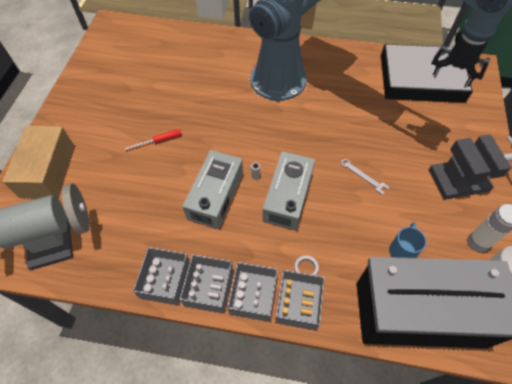

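The top view shows the round charger at left, with its disc near zoomed pixel (289,380) and its nut near (280,207). I'll fit the case pose from the top corners.

Run:
```python
from h import *
from scipy.optimize import least_squares
p=camera("top");q=camera("scene")
zt=lambda L,r0:[(150+x/4-.375,r0+y/4-.375) for x,y in L]
ct=np.array(zt([(246,175),(383,190),(355,466),(213,448)],130))
cs=np.array(zt([(593,393),(454,357),(527,127),(659,158)],120))  # rear-left(+y) , rear-right, front-right, front-left
L=np.array([[.11,.055,.09],[.11,-.055,.09],[-.11,-.055,.09],[-.11,.055,.09]])
def W(v,L): c,s=np.cos(v[2]),np.sin(v[2]); return np.c_[v[0]+c*L[:,0]-s*L[:,1],v[1]+s*L[:,0]+c*L[:,1],L[:,2]]
for nm,f in(("both",lambda v:np.r_[(proj(p,W(v,L))-ct).ravel(),(proj(q,W(v,L))-cs).ravel()]),("top",lambda v:(proj(p,W(v,L))-ct).ravel()),("scene",lambda v:(proj(q,W(v,L))-cs).ravel())):
    r=least_squares(f,[.53,.115,0]);print(nm,r.x,np.sqrt(2*r.cost/len(r.fun)))
    v=r.x
    print(" well",W(v,np.array([[-.055,0,.09]])))
for n,pp in(("top",p),("scene",q)):
    for t in trace(pp,"round_shutter")[:2]:
        m=t["mask"];ys,xs=np.nonzero(m);print(n,t["conf"],m.sum(),xs.mean(),ys.mean(),atz(pp,(ys.mean(),xs.mean()),.094))
# manual tab tops
print(atz(p,(130+380/4-.4,150+289/4-.4),.106),atz(q,(120+185/4-.4,150+577/4-.4),.106))
print(p["tvec"],q["tvec"])
```

```text
both [ 0.52351382  0.11017076 -0.10838727] 0.5341194043517884
 well [[0.46883657 0.1161204  0.09      ]]
top [ 0.52182564  0.10987397 -0.10825034] 0.2921156763481428
 well [[0.46714757 0.11581612 0.09      ]]
scene [ 0.5256834   0.11046059 -0.10893694] 0.3929469930479101
 well [[0.47100943 0.11644028 0.09      ]]
top 0.74 310 222.0193548387097 224.57096774193548 [0.47269926 0.11691997 0.094     ]
scene 0.48 246 292.8414634146341 168.7560975609756 [0.47426764 0.11382077 0.094     ]
[0.47164613 0.11643615 0.106     ] [0.47109631 0.11569166 0.106     ]
[0.02075768 0.57750427 1.22442736] [ 0.07738038 -0.43480704  1.60580541]
```

servo_tool([
  [[0.03,-0.04,0,0.02,-1],[0.034,-0.054,0,0.024,-1],[0.034,-0.054,0,0.024,-1],[0.034,-0.054,0,0.024,-1],[0.034,-0.054,0,0.024,-1],[0.034,-0.054,0,0.024,-1],[0.034,-0.054,0,0.024,-1],[0.034,-0.054,0,0.024,-1]],
])

```text
time_s: 1.8
eef_pos: [0.3871, 0.2114, 0.2457]
eef_rot: [0.001, 0.055, 0.998, 0.0]
wrist_force: [1.3, 0.5, 0.3]
opening: -0.006
```

servo_tool([
  [[0.025,-0.045,-0.01,0,-1],[0.02,-0.03,-0.01,0,-1],[0,0,0,0,-1],[0,0,0,0,-1]],
])

```text
time_s: 2.2
eef_pos: [0.4301, 0.1397, 0.2256]
eef_rot: [-0.0, 0.057, 0.998, 0.0]
wrist_force: [0.3, 1.1, 0.0]
opening: -0.002
```

Run:
```python
from h import *
s=get_obs();print(s["time_s"],s["eef_pos"],s["eef_rot"],s["wrist_force"],s["torque"])
p=camera("wrist");cv2.imwrite("pics/w1.png",p["img"])
for t in("round_tab","round_well","round_charger"):
    for r in pinpoint(p,t)[:2]:
        rc=share(r["centre"]);print(t,r["conf"],rc,[atz(p,rc,z).round(4) for z in(.09,.108)])
for t in trace(p,"round_shutter")[:1]:
    ys,xs=np.nonzero(t["mask"]);print(t["conf"],xs.mean(),ys.mean(),xs.min(),xs.max(),ys.min(),ys.max(),atz(p,(ys.mean(),xs.mean()),.094))
v=[.469,.116]
```

```text
2.2 [0.43013756 0.13974808 0.22555969] [-4.73570017e-04  5.70723731e-02  9.98369923e-01  1.26362599e-04] [0.28156883 1.05431293 0.04017797] [-0.0129502   0.02709093  0.03130731]
round_tab 0.6 (230.784, 238.1824) [array([0.4795, 0.1186, 0.09  ]), array([0.4705, 0.1206, 0.108 ])]
round_well 0.88 (218.688, 240.1792) [array([0.4665, 0.1222, 0.09  ]), array([0.4584, 0.124 , 0.108 ])]
round_well 0.6 (112.512, 427.1104) [array([0.3844, 0.2967, 0.09  ]), array([0.3819, 0.2866, 0.108 ])]
round_charger 0.89 (229.0944, 241.8176) [array([0.478 , 0.1224, 0.09  ]), array([0.4691, 0.1242, 0.108 ])]
round_charger 0.25 (335.3088, 260.5056) [array([0.6135, 0.1269, 0.09  ]), array([0.5953, 0.1284, 0.108 ])]
0.85 234.89299242424244 220.1221590909091 207 267 196 249 [0.46565688 0.11732716 0.094     ]
```

View pics/w1.png

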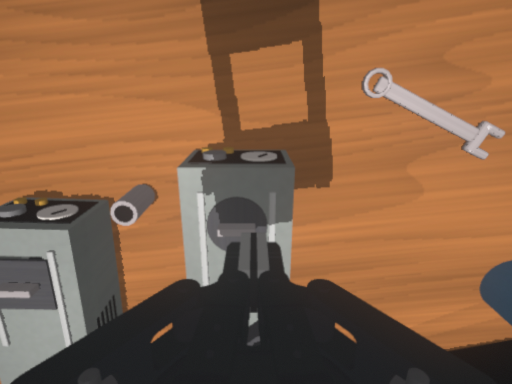

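The wrist view looks back toward the robot: the case's top front edge runs from about (180,167) to (293,167), the disc centre is near (237,222), and the tab near (237,230).

Run:
```python
from h import *
p=camera("wrist")
for rc in((167,180),(167,293)): print(atz(p,rc,.09))
a=p["img"];cv2.imwrite("pics/w1z.png",cv2.resize(a[140:290,150:350],(800,600),interpolation=cv2.INTER_CUBIC))
v=np.array([.5235,.1102,-.1084]);c,s=np.cos(v[2]),np.sin(v[2])
for L in([-.11,.055,.09],[-.11,-.055,.09],[-.055,0,.094],[-.052,.018,.108],[-.052,-.018,.108]):
    X=[v[0]+c*L[0]-s*L[1],v[1]+s*L[0]+c*L[1],L[2]];print(L,proj(p,X),(proj(p,X)-[150,140])*4)
```

```text
[0.40824913 0.07474394 0.09      ]
[0.41965563 0.17939943 0.09      ]
[-0.11, 0.055, 0.09] [[290.22160702 167.75225864]] [[560.88642807 111.00903457]]
[-0.11, -0.055, 0.09] [[172.22665431 167.76500392]] [[ 88.90661723 111.06001567]]
[-0.055, 0, 0.094] [[232.36015722 223.17135453]] [[329.4406289  332.68541811]]
[-0.052, 0.018, 0.108] [[250.60282447 232.56970341]] [[402.41129789 370.27881364]]
[-0.052, -0.018, 0.108] [[212.22629268 232.60009299]] [[248.90517074 370.40037196]]
```

View pics/w1z.png

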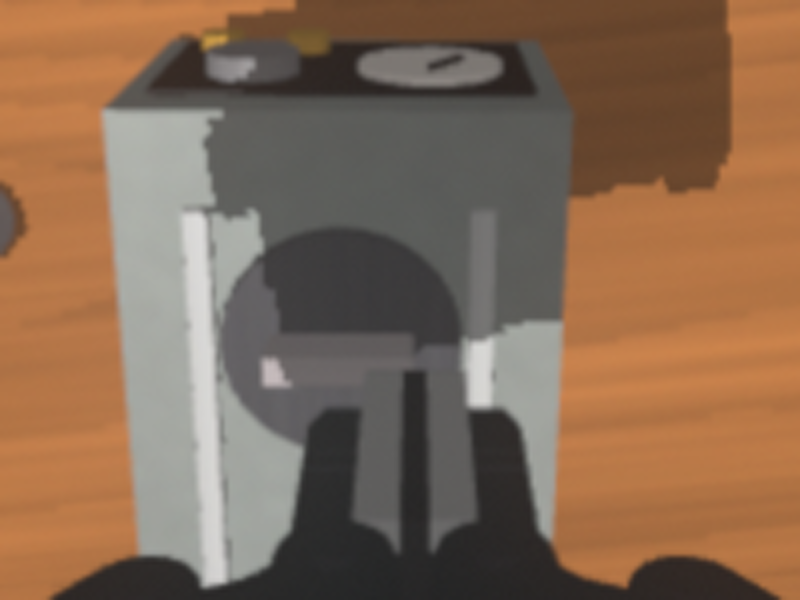

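servo_tool([
  [[0.011,-0.019,-0.01,0,-1],[0,0,-0.03,0,-1],[0,0,-0.03,0,-1],[0,0,-0.025,0,-1],[0,0,-0.01,0,-1],[0,0,0,0,-1]],
])

```text
time_s: 3.1
eef_pos: [0.44, 0.1218, 0.1197]
eef_rot: [-0.001, 0.055, 0.998, -0.0]
wrist_force: [0.4, -0.3, 0.1]
opening: -0.001
```

Run:
```python
from h import *
s=get_obs();print(s["time_s"],s["eef_pos"],s["wrist_force"])
p=camera("wrist");a=p["img"];cv2.imwrite("pics/w2.png",a)
q=camera("top");cv2.imwrite("pics/t2.png",cv2.resize(q["img"][180:255,180:280],(800,600),interpolation=cv2.INTER_CUBIC))
```

```text
3.1 [0.43999349 0.12175365 0.11973598] [ 0.37587638 -0.26576625  0.10595774]
```

View pics/w2.png

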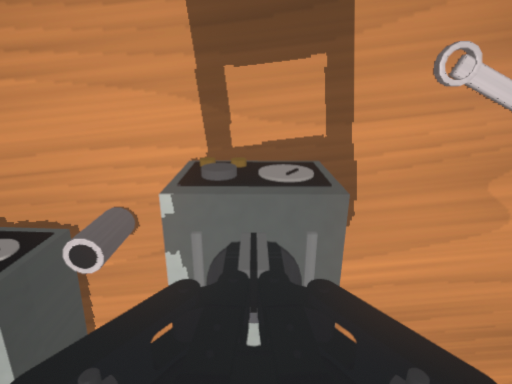

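Fingers are centred between the guide rails (columns 196 and 312, fingers at 254). Next I lower them and start pushing.

servo_tool([
  [[0,0,-0.005,0,-1],[0.005,-0.0005,0,0,-1],[0.005,-0.0005,0,0,-1],[0.005,-0.0005,0,0,-1],[0.005,-0.0006,0,0,-1],[0.005,-0.0006,0,0,-1],[0.005,-0.0006,0,0,-1],[0,0,0,0,-1]],
])

```text
time_s: 4.0
eef_pos: [0.4719, 0.1178, 0.1157]
eef_rot: [0.0, 0.056, 0.998, -0.0]
wrist_force: [0.2, 0.4, -0.5]
opening: -0.002
```

Run:
```python
from h import *
s=get_obs();print(s["time_s"],s["eef_pos"],s["wrist_force"])
q=camera("top");cv2.imwrite("pics/t3.png",cv2.resize(q["img"][165:255,170:290],(800,600),interpolation=cv2.INTER_CUBIC))
q=camera("scene");cv2.imwrite("pics/s3.png",cv2.resize(q["img"][140:230,240:360],(800,600),interpolation=cv2.INTER_CUBIC))
```

```text
4.0 [0.47188536 0.11782286 0.11572078] [ 0.19508446  0.40314687 -0.45013849]
```

View pics/s3.png

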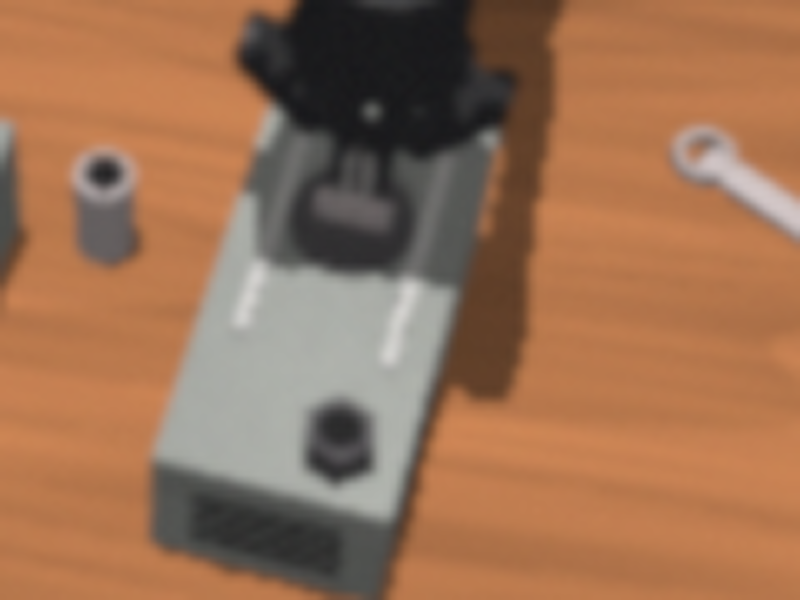

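servo_tool([
  [[0.005,-0.0005,0,0,-1],[0.005,-0.0006,0,0,-1],[0.005,-0.0005,0,0,-1],[0.005,-0.0006,0,0,-1],[0.005,-0.0005,0,0,-1],[0.005,-0.0006,0,0,-1],[0.003,-0.0003,0,0,-1]],
])

```text
time_s: 4.8
eef_pos: [0.5045, 0.1142, 0.1156]
eef_rot: [-0.0, 0.056, 0.998, -0.0]
wrist_force: [-1.4, -0.8, -0.5]
opening: 0.0
```

servo_tool([
  [[0.002,-0.0002,0,0,-1]],
])

```text
time_s: 4.9
eef_pos: [0.5064, 0.1141, 0.1156]
eef_rot: [-0.0, 0.056, 0.998, -0.0]
wrist_force: [-3.0, -1.4, -0.3]
opening: 0.003
```

servo_tool([
  [[0.002,-0.0002,0,0,-1]],
])

```text
time_s: 5.0
eef_pos: [0.5082, 0.1139, 0.1156]
eef_rot: [-0.0, 0.056, 0.998, -0.0]
wrist_force: [-2.6, -1.2, -0.6]
opening: 0.005
```

servo_tool([
  [[0.0015,-0.0002,0,0,-1]],
])

```text
time_s: 5.1
eef_pos: [0.5097, 0.1137, 0.1157]
eef_rot: [-0.0, 0.056, 0.998, -0.0]
wrist_force: [-2.0, -0.2, -1.4]
opening: -0.001
```

servo_tool([
  [[0.0015,-0.0002,0,0,-1]],
])

```text
time_s: 5.2
eef_pos: [0.5111, 0.1136, 0.1157]
eef_rot: [-0.0, 0.056, 0.998, 0.0]
wrist_force: [-2.8, -0.8, -1.4]
opening: -0.004
```

servo_tool([
  [[0.001,-0.0001,0,0,-1]],
])

```text
time_s: 5.3
eef_pos: [0.5121, 0.1135, 0.1157]
eef_rot: [-0.0, 0.056, 0.998, 0.0]
wrist_force: [-4.1, 1.3, 0.2]
opening: 0.003
```

servo_tool([
  [[0.001,-0.0001,0,0,-1]],
])

```text
time_s: 5.4
eef_pos: [0.5122, 0.1135, 0.1156]
eef_rot: [-0.001, 0.056, 0.998, -0.0]
wrist_force: [-7.9, -0.5, 3.1]
opening: -0.0
```

servo_tool([
  [[0,0,0,0,-1],[0,0,0,0,-1]],
])

```text
time_s: 5.6
eef_pos: [0.5122, 0.1135, 0.1157]
eef_rot: [-0.001, 0.056, 0.998, -0.0]
wrist_force: [-6.7, -0.3, 2.2]
opening: 0.002
```

servo_tool([
  [[-0.003,0.0003,0,0,-1],[-0.01,0.001,0.01,0,-1],[-0.015,0.0015,0.035,0,-1],[-0.01,0.001,0.045,0,-1],[0,0,0.03,0,-1],[0,0,0,0,-1]],
])

```text
time_s: 6.2
eef_pos: [0.4787, 0.1175, 0.2418]
eef_rot: [0.006, 0.056, 0.998, 0.0]
wrist_force: [0.9, -0.3, 0.3]
opening: 0.001
```

Run:
```python
from h import *
s=get_obs();print(s["time_s"],s["eef_pos"],s["wrist_force"])
p=camera("wrist");a=p["img"];cv2.imwrite("pics/w4.png",a)
for t in("round_key_top","round_well","round_tab"):
    for r in pinpoint(p,t)[:1]:
        rc=share(r["centre"]);print(t,r["conf"],rc,[atz(p,rc,z).round(4) for z in(.072,.09,.108)])
q=camera("scene");cv2.imwrite("pics/s4.png",cv2.resize(q["img"][140:230,240:360],(800,600),interpolation=cv2.INTER_CUBIC))
for t in("round_key_top","round_well","round_tab"):
    for r in pinpoint(q,t)[:1]:
        rc=share(r["centre"]);print(t,r["conf"],rc,[atz(q,rc,z).round(4) for z in(.072,.09,.108)])
```

```text
6.2 [0.47871896 0.11745149 0.24177918] [ 0.93650809 -0.25068865  0.27380944]
round_well 0.97 (162.0096, 253.3888) [array([0.47  , 0.1184, 0.072 ]), array([0.4654, 0.1189, 0.09  ]), array([0.4609, 0.1194, 0.108 ])]
round_tab 0.62 (225.79199999999997, 252.7232) [array([0.5436, 0.1095, 0.072 ]), array([0.5345, 0.1106, 0.09  ]), array([0.5255, 0.1116, 0.108 ])]
round_key_top 0.59 (172.99200000000002, 295.7824) [array([0.4737, 0.1247, 0.072 ]), array([0.4857, 0.1249, 0.09  ]), array([0.4977, 0.1251, 0.108 ])]
round_well 0.86 (169.8816, 294.6048) [array([0.4626, 0.1195, 0.072 ]), array([0.4748, 0.1198, 0.09  ]), array([0.487, 0.12 , 0.108])]
round_tab 0.71 (202.7136, 207.0016) [array([ 0.6281, -0.1269,  0.072 ]), array([ 0.6375, -0.1225,  0.09  ]), array([ 0.647 , -0.1182,  0.108 ])]
```

View pics/w4.png

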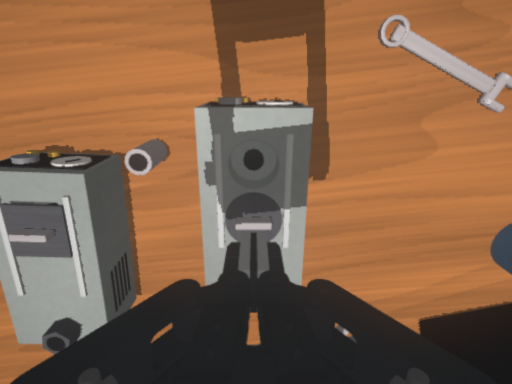

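View pics/s4.png

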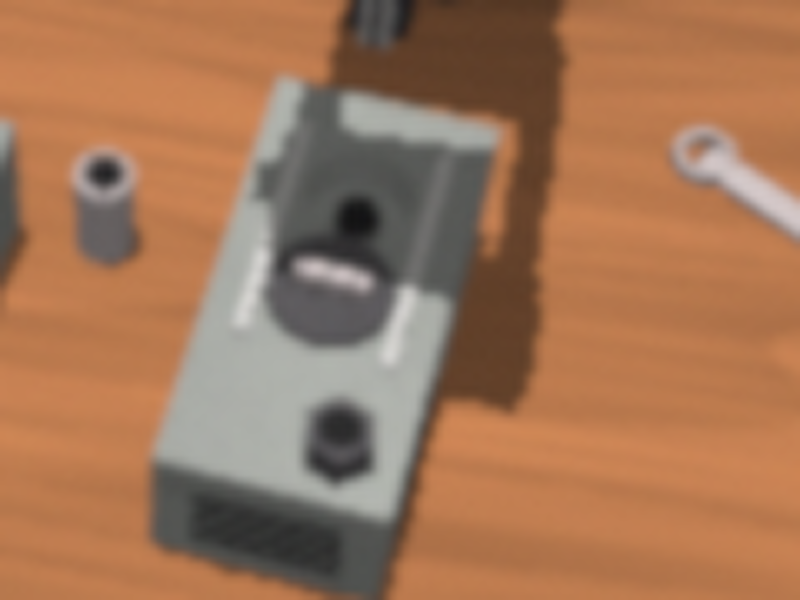

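The well is open with the key visible at wrist pixel (253,159), and the shutter is fully back. I'll centre over the well first, then descend.

servo_tool([
  [[-0.009,0.001,-0.01,0,-1],[0,0,-0.03,0,-1],[0,0,-0.04,0,-1],[0,0,-0.03,0,-1],[0,0,-0.01,0,-1],[0,0,0,0,-1]],
])

```text
time_s: 7.2
eef_pos: [0.4649, 0.1182, 0.1142]
eef_rot: [-0.002, 0.056, 0.998, -0.0]
wrist_force: [-0.6, 1.1, 0.2]
opening: -0.003
```

Run:
```python
from h import *
s=get_obs();print(s["time_s"],s["eef_pos"],s["eef_rot"],s["wrist_force"])
q=camera("wrist");cv2.imwrite("pics/w5.png",cv2.resize(q["img"][100:280,150:390],(800,600),interpolation=cv2.INTER_CUBIC))
q=camera("scene");cv2.imwrite("pics/s5.png",cv2.resize(q["img"][140:215,240:340],(800,600),interpolation=cv2.INTER_CUBIC))
```

```text
7.2 [0.46485851 0.11815199 0.1141706 ] [-2.02352401e-03  5.59280414e-02  9.98432746e-01 -1.04084199e-04] [-0.62067583  1.14118527  0.16583811]
```

View pics/w5.png

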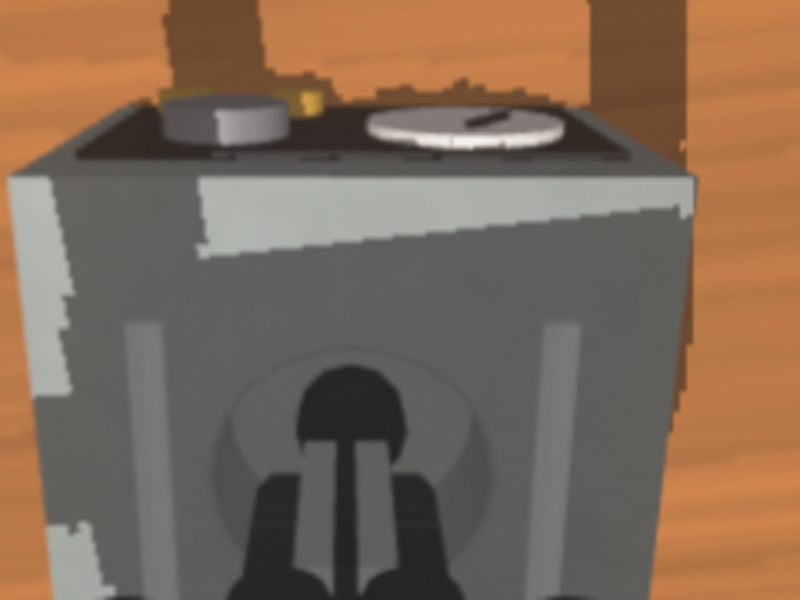

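View pics/s5.png

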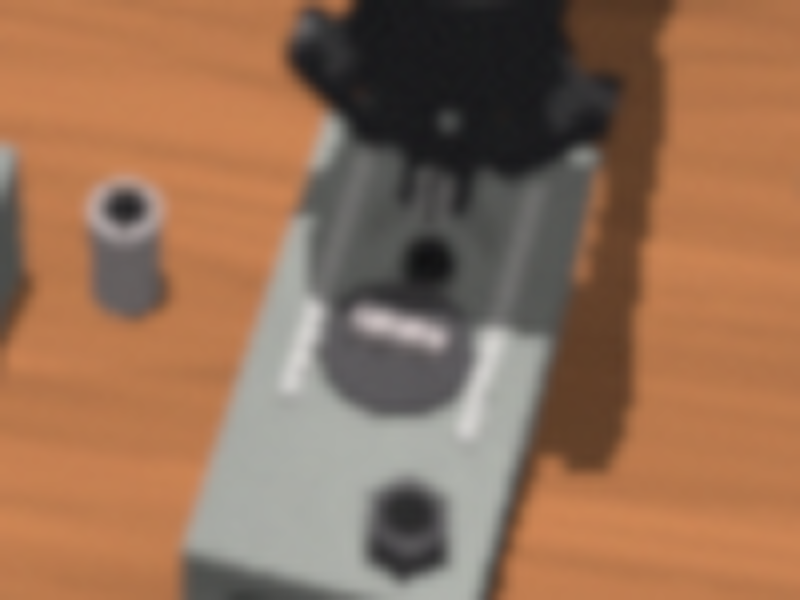

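servo_tool([
  [[0.0045,0.001,0,0,-1],[0,0,0,0,-1],[0,0,-0.008,0,-1],[0,0,-0.008,0,-1],[0,0,-0.006,0,-1],[0,0,0,0,-1]],
])

```text
time_s: 7.9
eef_pos: [0.4695, 0.1192, 0.0923]
eef_rot: [-0.001, 0.056, 0.998, -0.0]
wrist_force: [0.3, 0.4, -1.0]
opening: 0.003
```

Run:
```python
from h import *
s=get_obs();print(s["time_s"],s["eef_pos"],s["eef_rot"],s["wrist_force"])
q=camera("wrist");cv2.imwrite("pics/w6.png",cv2.resize(q["img"][100:280,150:390],(800,600),interpolation=cv2.INTER_CUBIC))
```

```text
7.9 [0.46946768 0.11915268 0.09234463] [-1.36895468e-03  5.58983959e-02  9.98435520e-01 -8.98115404e-05] [ 0.28233233  0.41061376 -1.03954005]
```

View pics/w6.png

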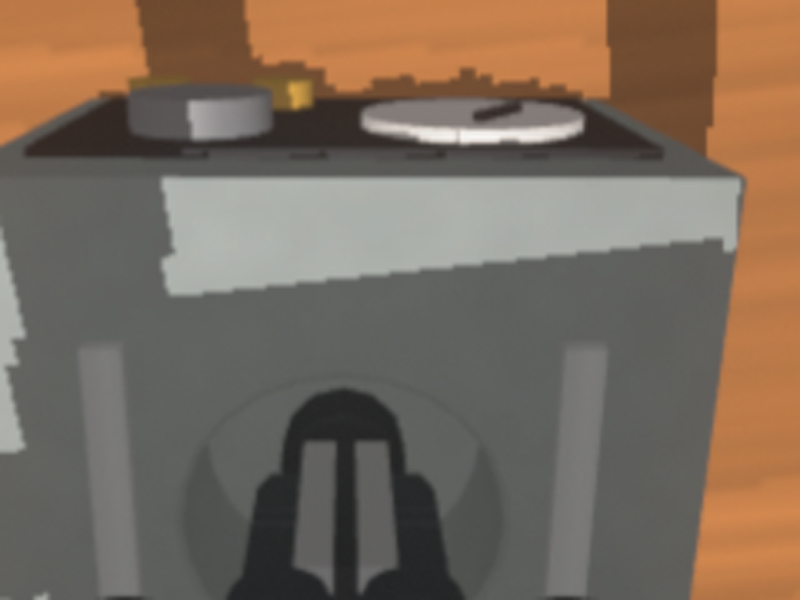

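servo_tool([
  [[0,0,-0.003,0,-1],[0,0,-0.003,0,-1]],
])

```text
time_s: 8.15
eef_pos: [0.4709, 0.1192, 0.0878]
eef_rot: [0.0, 0.056, 0.998, 0.0]
wrist_force: [0.6, 0.1, -0.1]
opening: 0.0
```

servo_tool([
  [[0,0,-0.0015,0,-1]],
])

```text
time_s: 8.25
eef_pos: [0.4706, 0.1192, 0.086]
eef_rot: [-0.0, 0.056, 0.998, -0.0]
wrist_force: [-1.1, 0.2, 1.3]
opening: 0.006
```

servo_tool([
  [[0,0,-0.0015,0,-1]],
])

```text
time_s: 8.35
eef_pos: [0.4706, 0.1192, 0.0848]
eef_rot: [-0.0, 0.056, 0.998, -0.0]
wrist_force: [-1.2, 0.1, 2.9]
opening: -0.001
```

servo_tool([
  [[0,0,-0.001,0,-1]],
])

```text
time_s: 8.45
eef_pos: [0.4706, 0.1192, 0.0838]
eef_rot: [-0.0, 0.056, 0.998, -0.0]
wrist_force: [-0.8, 0.6, 3.1]
opening: -0.0
```

Contact is as expected, at TCP z about 0.086. I'll keep pressing down to the stop.

servo_tool([
  [[0,0,-0.0015,0,-1]],
])

```text
time_s: 8.55
eef_pos: [0.4706, 0.1192, 0.0824]
eef_rot: [-0.0, 0.056, 0.998, -0.0]
wrist_force: [-2.1, 0.5, 4.5]
opening: -0.003
```

servo_tool([
  [[0,0,-0.001,0,-1]],
])

```text
time_s: 8.65
eef_pos: [0.4706, 0.1192, 0.0813]
eef_rot: [-0.0, 0.056, 0.998, -0.0]
wrist_force: [-2.0, -0.1, 5.9]
opening: -0.0
```

servo_tool([
  [[0,0,-0.001,0,-1]],
])

```text
time_s: 8.75
eef_pos: [0.4707, 0.1192, 0.0808]
eef_rot: [-0.0, 0.056, 0.998, -0.0]
wrist_force: [-7.1, -0.8, 17.7]
opening: 0.001
```

servo_tool([
  [[0,0,0,0,-1],[0,0,0,0,-1],[0,0,0,0,-1],[0,0,0,0,-1],[0,0,0,0,-1],[0,0,0,0,-1]],
])

```text
time_s: 9.35
eef_pos: [0.4706, 0.1192, 0.0809]
eef_rot: [-0.0, 0.056, 0.998, -0.0]
wrist_force: [-4.2, -0.9, 9.7]
opening: 0.002
```

servo_tool([
  [[0,0,0,0,-1],[0,0,0,0,-1],[0,0,0,0,-1],[0,0,0,0,-1],[0,0,0,0,-1]],
])

```text
time_s: 9.85
eef_pos: [0.4706, 0.1192, 0.0809]
eef_rot: [-0.0, 0.056, 0.998, -0.0]
wrist_force: [-4.4, -0.1, 10.9]
opening: 0.002
```

servo_tool([
  [[0,0,0.005,0,-1],[0,0,0.01,0,-1],[0,0,0.03,0,-1],[0,0,0.04,0,-1],[0,0,0.04,0,-1],[0.02,-0.002,0.03,0,-1],[0.02,-0.002,0,0,-1],[0,0,0,0,-1]],
])

```text
time_s: 10.65
eef_pos: [0.5131, 0.1148, 0.2372]
eef_rot: [0.002, 0.056, 0.998, 0.0]
wrist_force: [-0.8, -0.5, -0.6]
opening: 0.001
```

Run:
```python
from h import *
s=get_obs();print(s["time_s"],s["eef_pos"],s["eef_rot"],s["wrist_force"])
q=camera("wrist");cv2.imwrite("pics/w7.png",q["img"])
```

```text
10.65 [0.51312209 0.11477225 0.23721232] [2.32357228e-03 5.61808846e-02 9.98417901e-01 6.66157330e-05] [-0.8258963  -0.52594597 -0.61170326]
```

View pics/w7.png

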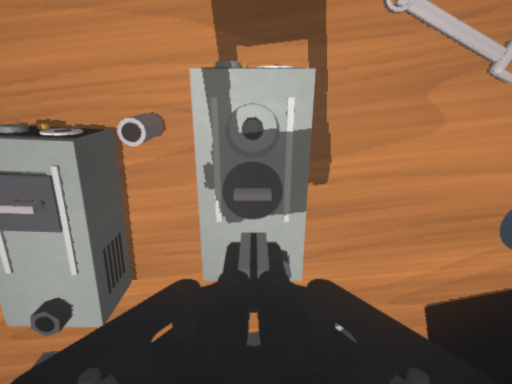

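servo_tool([
  [[0.02,-0.0025,0,0,-1],[0.019,-0.0025,-0.01,0,-1],[0,0,-0.03,0,-1],[0,0,-0.04,0,-1],[0,0,-0.025,0,-1],[0,0,-0.01,0,-1],[0,0,0,0,-1]],
])

```text
time_s: 11.4
eef_pos: [0.5477, 0.1103, 0.1184]
eef_rot: [-0.002, 0.056, 0.998, -0.0]
wrist_force: [-0.3, -0.1, 0.8]
opening: -0.004
```

Run:
```python
from h import *
s=get_obs();print(s["time_s"],s["eef_pos"],s["eef_rot"],s["wrist_force"])
q=camera("wrist");cv2.imwrite("pics/w8.png",q["img"])
q=camera("scene");cv2.imwrite("pics/s8.png",cv2.resize(q["img"][140:230,240:360],(800,600),interpolation=cv2.INTER_CUBIC))
```

```text
11.4 [0.54766687 0.11028398 0.11842981] [-2.22875950e-03  5.58527546e-02  9.98436526e-01 -8.01657952e-05] [-0.31273886 -0.08288726  0.76520268]
```

View pics/w8.png

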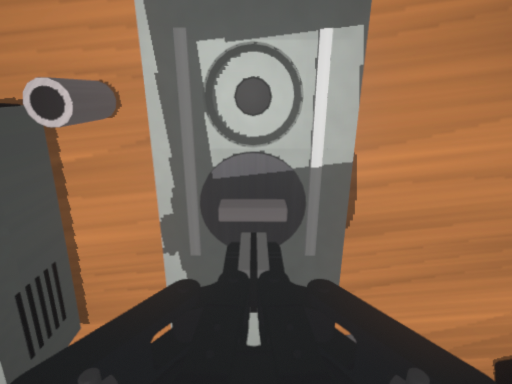

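View pics/s8.png

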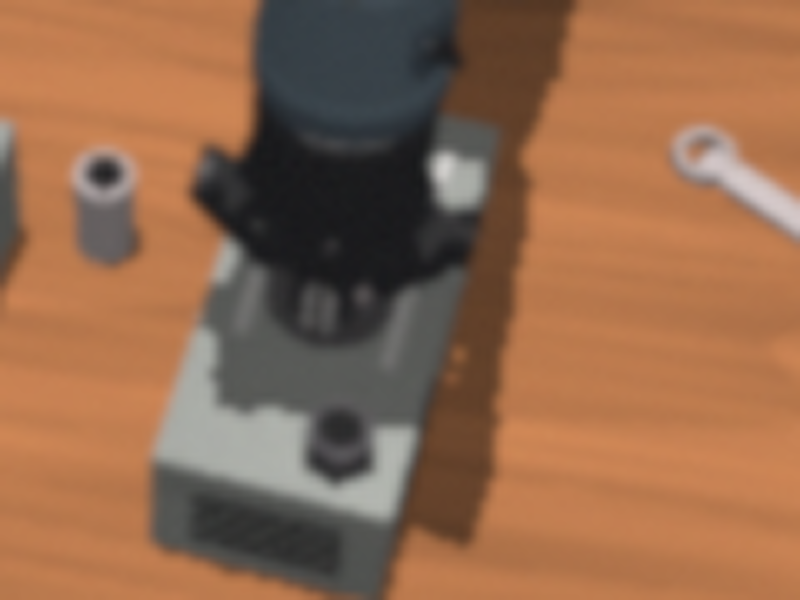

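servo_tool([
  [[0,0,-0.003,0,-1],[0,0,0,0,-1],[-0.005,0.0005,0,0,-1],[-0.005,0.0006,0,0,-1],[-0.005,0.0005,0,0,-1],[-0.005,0.0006,0,0,-1],[-0.005,0.0005,0,0,-1],[-0.005,0.0006,0,0,-1]],
])

```text
time_s: 12.3
eef_pos: [0.5196, 0.1135, 0.1176]
eef_rot: [0.0, 0.056, 0.998, 0.0]
wrist_force: [2.1, -0.9, 1.5]
opening: 0.001
```

servo_tool([
  [[-0.005,0.0005,0,0,-1],[-0.005,0.0006,0,0,-1],[-0.005,0.0005,0,0,-1],[-0.005,0.0006,0,0,-1]],
])

```text
time_s: 12.7
eef_pos: [0.4992, 0.1157, 0.1173]
eef_rot: [0.0, 0.056, 0.998, 0.0]
wrist_force: [3.0, 0.2, 2.4]
opening: -0.0
```

servo_tool([
  [[-0.002,0.0002,0,0,-1]],
])

```text
time_s: 12.8
eef_pos: [0.4969, 0.116, 0.1171]
eef_rot: [-0.0, 0.056, 0.998, -0.0]
wrist_force: [2.3, 0.9, 1.0]
opening: 0.003
```

servo_tool([
  [[-0.002,0.0002,0,0,-1]],
])

```text
time_s: 12.9
eef_pos: [0.4953, 0.1162, 0.1171]
eef_rot: [-0.0, 0.056, 0.998, 0.0]
wrist_force: [1.5, -0.1, 0.1]
opening: -0.003
```

servo_tool([
  [[-0.003,0.0003,0,0,-1],[-0.003,0.0003,0,0,-1]],
])

```text
time_s: 13.1
eef_pos: [0.4894, 0.1168, 0.1172]
eef_rot: [-0.0, 0.056, 0.998, 0.0]
wrist_force: [2.7, 1.0, -0.2]
opening: 0.002
```

servo_tool([
  [[-0.0015,0.0002,0,0,-1]],
])

```text
time_s: 13.2
eef_pos: [0.4878, 0.117, 0.1171]
eef_rot: [-0.0, 0.056, 0.998, 0.0]
wrist_force: [2.4, 1.2, 0.2]
opening: -0.002
```

servo_tool([
  [[-0.0015,0.0001,0,0,-1]],
])

```text
time_s: 13.3
eef_pos: [0.4864, 0.1171, 0.1172]
eef_rot: [-0.0, 0.056, 0.998, 0.0]
wrist_force: [2.4, 1.2, -0.3]
opening: 0.005
```

servo_tool([
  [[-0.001,0.0001,0,0,-1]],
])

```text
time_s: 13.4
eef_pos: [0.4855, 0.1172, 0.1172]
eef_rot: [-0.0, 0.056, 0.998, 0.0]
wrist_force: [1.8, 1.9, 0.4]
opening: -0.001
```

servo_tool([
  [[-0.001,0.0001,0,0,-1]],
])

```text
time_s: 13.5
eef_pos: [0.4845, 0.1173, 0.1172]
eef_rot: [-0.0, 0.056, 0.998, 0.0]
wrist_force: [2.7, 1.6, 0.0]
opening: -0.001
```

servo_tool([
  [[-0.001,0.0001,0,0,-1]],
])

```text
time_s: 13.6
eef_pos: [0.484, 0.1173, 0.1173]
eef_rot: [0.0, 0.056, 0.998, 0.0]
wrist_force: [5.6, 0.8, -2.8]
opening: 0.003
```

servo_tool([
  [[-0.001,0.0001,0,0,-1]],
])

```text
time_s: 13.7
eef_pos: [0.4838, 0.1173, 0.1174]
eef_rot: [0.001, 0.056, 0.998, 0.0]
wrist_force: [8.8, 0.8, -5.3]
opening: 0.0
```

The shut stop is reached where the geometry puts it (0.5122 + 0.0298 − 0.0577 ≈ 0.484). Next I back off and check.

servo_tool([
  [[0,0,0,0,-1],[0.004,-0.0004,0,0,-1],[0.008,-0.001,0.008,0,-1],[0,0,0.035,0,-1],[0,0,0.045,0,-1],[-0.02,0,0.04,0,-1],[-0.03,0,0.02,0,-1],[0,0,0,0,-1]],
])

```text
time_s: 14.5
eef_pos: [0.4442, 0.1162, 0.2694]
eef_rot: [0.003, 0.056, 0.998, 0.0]
wrist_force: [0.3, 0.3, -0.0]
opening: -0.001
```

servo_tool([
  [[-0.03,0.03,0,0,-1],[-0.03,0.04,0,0,-1],[-0.01,0.045,0,0,-1],[0,0.045,0,0,-1],[0,0.045,0,0,-1],[0,0,0,0,-1],[0,0,0,0,-1]],
])

```text
time_s: 15.2
eef_pos: [0.3742, 0.3215, 0.2643]
eef_rot: [-0.001, 0.055, 0.999, -0.001]
wrist_force: [0.0, 0.8, 0.0]
opening: 0.003
```

Run:
```python
from h import *
s=get_obs();print(s["time_s"],s["eef_pos"],s["wrist_force"])
p=camera("top");q=camera("scene")
cv2.imwrite("pics/t9.png",cv2.resize(p["img"][130:280,150:350],(800,600),interpolation=cv2.INTER_CUBIC))
cv2.imwrite("pics/s9.png",cv2.resize(q["img"][120:270,150:350],(800,600),interpolation=cv2.INTER_CUBIC))
for n,pp in(("top",p),("scene",q)):
    for t in trace(pp,"round_shutter")[:1]:
        m=t["mask"];ys,xs=np.nonzero(m);print(n,t["conf"],m.sum(),xs.mean(),ys.mean(),atz(pp,(ys.mean(),xs.mean()),.094))
```

```text
15.2 [0.37416842 0.32152508 0.26431083] [0.00361769 0.77926702 0.0200156 ]
top 0.87 275 221.96 226.38545454545454 [0.46703345 0.11706823 0.094     ]
scene 0.73 259 293.5444015444015 167.74903474903476 [0.47011375 0.11548396 0.094     ]
```

View pics/t9.png

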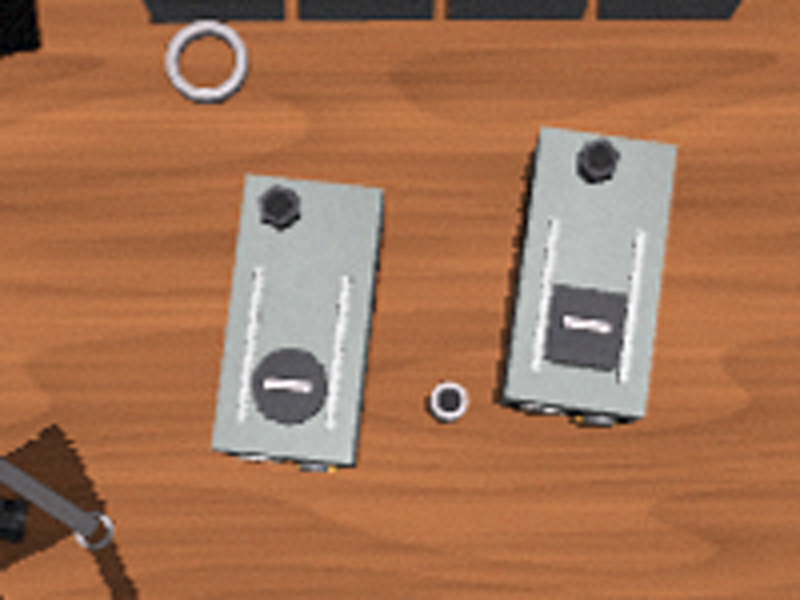

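View pics/s9.png

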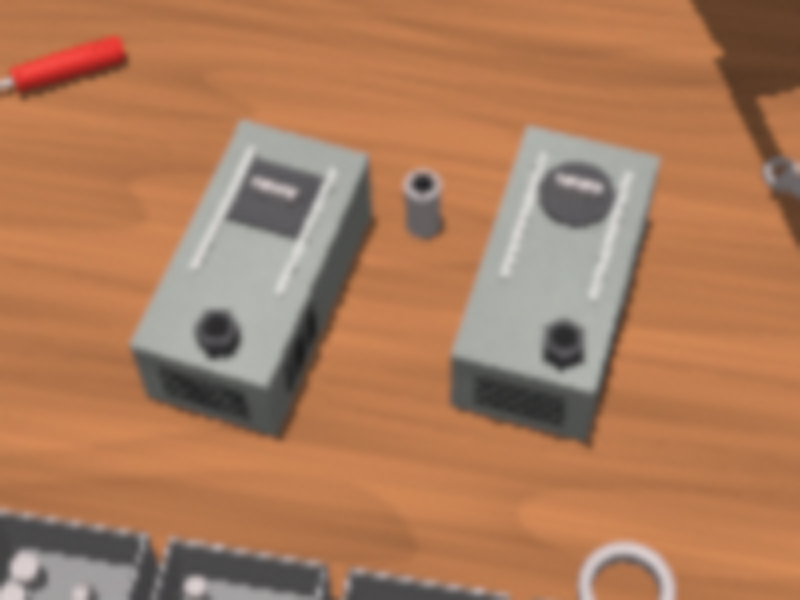

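Both views show the case corners, nuts, socket and square charger at the same pixels as at the start. The disc now sits slightly further forward, at zoomed (289,386) against (289,380) before, so it is fully shut. I'll hand in.

Run:
```python
from bench import *
print(hand_in())
```

```text
the job is handed in; nothing more can be done
None
```

The reset was done as asked, and I handed the job in at about 15 s of the 54 s allowed. `hand_in()` gives no verdict.

- **Opening the shutter:** I pushed the tab to the rear with the shut fingertips until it stopped, at about 8 N. The wrist picture then showed the well fully uncovered.
- **Pressing the key:** the fingertips met the key at the expected height and pushed it about 5 mm to its stop. I held it there for about 1.1 s at 10–11 N, with a brief 18 N peak as it bottomed out. The picture after I lifted off appeared to show the key back up.
- **Closing the shutter:** I pushed the tab back from behind until it stopped, at about 9 N and within about 1 mm of where the 58 mm travel predicts. The fingertips rode about 2 mm higher on the tab than I had commanded, but they did not slip off.

**Last checks:**
- The top and scene pictures put the disc centre at x = 0.467 m and 0.470 m, against about 0.469 m for the well. That 3 mm spread is about what the 2 mm calibration allows.
- The charger cases, both nuts, the socket and the square shutter were at the same pixels as at the start.
- The arm was clear of everything and the wrist force was near zero.

No check failed. The wrist camera's position readings differed from the other two cameras by about 3 mm, so I used the contact positions to settle it.

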